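Tuck a flashing under a lapped slate and hold it down

TASK

Pick up the aluminium flashing by its upright and slide its flat leg about 40 mm in under the free lower edge of the slate on the sprung roof specimen, centred and square, gently: the slate is brittle and must not be lifted or knocked. Then, with the upright still gripped, press the flashing flat on the board so that the board sinks to about half of its 12 mm spring travel, and finish like that, holding it gripped and pressed down. Leave the other things on the worktop where they are.

Things in the scene. Friction and masses are not known exactly. Their poses are not given: they have to be found in the camera images.
- board_top (a point): plywood board of the roof specimen, 200 (x) x 220 (y) mm, on a spring-mounted bed. This point: centre of its TOP face, 42 mm above the worktop at rest. x points from the slate's free edge towards its hinge, y along that edge, z up. Bolt heads 11 mm wide, 4 mm high stand near its corners, 88 mm (x) and 104 mm (y) from the centre. Its base, 210 x 230 mm, is fixed to the worktop
- bed (a joint): how far the sprung board is pushed down, m: 0 at rest, 0.012 at the lower stop. It stays up until pushed with about 2 N, then sinks about 1.1 mm per further newton
- slate (a joint): lift of the slate's free edge about its hinge (board x = 89 mm, 12.5 mm above the board), rad: 0 lying level on its packers; only its own weight (0.25 kg) holds it down
- slate_edge (a point): middle of the free lower edge, on the underside, of the grey fibre-cement slate: 95 (x) x 180 (y) x 7 mm, level, over the board's upper half. It lies at board x = 0; underside 9 mm, top 16 mm above the board. The slate rests on side packers (160 mm clear between them, starting 10 mm behind this edge) and on a batten that closes the space 75 mm behind it. Axes as the board's
- flashing: aluminium profile, 120 mm long (y), about 0.13 kg, lying on the worktop flat leg down. A box-section upright, 10 mm thick (x) and 45 mm high, stands along its rear edge; a flat leg 3 mm thick runs from the upright's foot along +x, 90 mm forward of its front face. Origin: underside, middle of the upright's foot. z up
- flashing_grip (a point): centre of the flashing's upright, 22.5 mm above the flashing's underside: here it is gripped, fingers closing along x on the 10 mm thickness; axes as the flashing's
- flashing_nose (a point): middle of the leg's front edge, on its underside, 95 mm along +x from the flashing's origin; axes as the flashing's
- stopwatch: black stopwatch lying face up, 71 x 60 x 19 mm; a bystander; origin at its underside
- tapping_mallet: small wooden mallet lying down, 125 mm long, 48 mm high; a bystander; origin at its underside
- tape_roll: roll of masking tape lying flat, 96 mm across, 25 mm high; a bystander; origin at its underside
Not all that is in view belongs to the job. What is shaped like the flashing but green or yellow is not meant.

How it is judged (in metres and radians):
On the way, in this order (a step that is already met when the one before it is completed fails the run):
1. the flashing has been picked up off the worktop (height (world z) of flashing_grip above 0.045 m and contact force between the fingers and flashing above 2 N), for 0.2 s.
2. the flashing's leg is tucked under the slate (x of flashing_nose in the frame of board_top between 0.025 and 0.06 m and y of flashing_nose in the frame of board_top between -0.02 and 0.02 m and z of flashing_nose in the frame of board_top below 0.006 m), for 0.2 s.
At the end, for the whole second after the job is handed in: 25 to 60 mm of the leg is under the slate, within 20 mm of centre, square within 0.12 rad, flat on the board (0.06 rad, 4 mm); slate down (under 0.02 rad); fingers still grip it (over 5 N) and press it on the board with over 3 N, the board 3 to 9.5 mm below rest; all still (all of step 2 and z of flashing_nose in the frame of board_top below 0.0035 m and z of flashing_grip in the frame of board_top below 0.0265 m and angle between the x axis of flashing and the x axis of board_top, either way round below 0.12 rad and angle between flashing's own z axis and vertical below 0.06 rad and value of joint bed between 0.003 and 0.0095 m and value of joint slate below 0.02 rad and contact force between flashing and bed above 3 N and contact force between the fingers and flashing above 5 N and linear speed of flashing below 0.02 m/s); the arm keeps its last pose, push and grip.
It fails at once if the slate is lifted (its free edge rises more than about 4 mm) (value of joint slate above 0.045 rad).
It fails at once if the slate is pushed with more than 10 N (contact force between slate and anything else above 10 N).
It fails at once if the stopwatch, mallet or tape roll is moved more than 20 mm (distance of any of stopwatch, tapping_mallet, tape_roll from where it was at the start of the episode above 0.02 m).
It also fails if it takes over 38 s, if anything falls off the work surface, if the arm or the gripper's body presses on something with over 40 N, if the wrist force passes 120 N, or if a joint passes its speed limit or range.

ROBOT

A 6-joint arm with a two-finger parallel gripper is mounted at the origin on a cart in front of the work surface, level with it; the furniture and walls round the work are solid. World frame = base frame: x ahead of the robot, y to its left, z up, the work surface at z = 0. Lengths are in m, angles in degrees, forces in N, time in s.
With the tool pointing down it reaches from about 0.25 to 0.725 m from the base axis. Payload 9.7 kg.
Tool frame: the origin (TCP) lies on the centre line of the jaws, within the pads' length; the fingertips stand tip_reach ahead of it and the grasp point (between the pads) lies 2 mm behind it (tip_reach is the distance from the TCP to the fingertips, in m); z points along the fingers, y is the direction in which the jaws open and shut (so a half turn about z gives the same grasp; the last joint's range is limited). The gripper opens to 85 mm and grips with 20 to 120 N. Pads are 22 mm wide; open, the fingers measure 114 mm over their backs; the gripper's body (76 mm by 85 mm) begins 54 mm behind the grasp point. The pads swing forward as they close: fully open they stand 13 mm farther back than shut.
Start: joints at [76.891, 4.979, 10.078, 95.1, 0, 90], TCP at [0.125, 0.536, 0.248] pointing down, gripper open.
Joint ranges: [-179.16, 179.16], [-48.56, 103.87], [-65.8, 70.77], [-126.05, 130.52], [-82.76, 87.17], [-180, 180]. Speed limits (degrees/s): [127.2, 127.2, 147.25, 180, 180, 180].

INTERFACE

Orientations are given as [roll, pitch, yaw] about the fixed x, y, z axes, in that order (R = Rz(yaw) Ry(pitch) Rx(roll)).
In Python, from workcell import get_obs, camera, calibration, job_done, tip_reach gives the robot as it stands.
- The arm moves only by the tool apply_moves, never from a script. Its argument "rows" is a list of rows, each a list of 7 numbers: the shift along the world's x, y, z in mm, then the turn, a rotation vector about the world's x, y, z in degrees, then the closure, from 0 (fully open) to 1 (shut). A call has 1 to 20 rows; each row shifts and turns the commanded pose from where the row before left it; what a row does not reach is not made up. A row lasts 1/8 s, in which the tool goes at most 62.5 mm and 10.7 degrees, less where a joint would pass 70% of its speed; a pose out of reach is approached as far as the arm can. A call with a gripper value outside its range is refused whole. The fingers move at their own pace and stop on an object; "grip_force" is the grip in N (left out, the last holds). Time passes only in rows, so rows that do not move let the fingers close. It gives the time, the measured TCP pose, the force and the opening at its end, in the units of the state.
- get_obs(): the state, without advancing time (a new reading comes with each control period).
- camera(name): name is "scene" or "top" or "wrist"; returns the picture (384x512x3 uint8, red, green, blue); there is no depth.
- calibration(name): a dict with "intrinsics" (3x3 intrinsics, pixels), "T" (4x4, takes a point from camera to world coordinates); the wrist camera has in their place "mount" (4x4, takes a point from camera to tool coordinates, whose origin is the TCP and whose axes are the flange's). Camera axes: x right, y down, z forward; pixel columns grow to the right and rows downward; lengths in m; the calibration is good to about 2 mm. A picture is of the moment at which its call begins: read the wrist's pose just before it. calibration takes no time and is no camera call.
- job_done(): hands the job in, once; it reports no verdict.
The state is a dict: "time": time; "q": joint angles; "qd": joint speeds; "joint_efforts": joint torques, N m; "ee_pos": TCP position; "tcp_rot": TCP orientation; "wrist_force": force on the tool from outside, world axes, zero at the start; "torque": the same for the moment, N m; "opening": finger opening in m.
Only numpy, scipy, OpenCV 4.12 (cv2) and the standard library are available. Lean on these libraries where they do the work, as an engineer would, in place of code of your own. Each camera call takes 0.05 s, during which the arm holds its last target.

## Working session

There is one attempt and no reset: what is moved stays moved. The work goes in short steps, Python scripts to look and compute and a tool call to move; the robot and the scene stay as the last step left them, time stands still between calls to the robot, and variables do not carry over. Pictures are saved under pics/ and viewed, and the job is handed in when it is done.

Besides the shell and the picture viewer there is one more tool, called after "Call:" as a command line: name --pt "numbers of a row" for each row, then --argument value for the rest. apply_moves: Moves the arm, as the interface text tells. Its arguments: {"type":"object","properties":{"rows":{"type":"array","items":{"type":"array","items":{"type":"number"}}},"grip_force":{"type":"number"}},"required":["rows"]}

```bash
mkdir -p pics
cat > h.py <<'E'
import numpy as np,cv2
from workcell import get_obs,camera,calibration,job_done,tip_reach
def snap(n,f):
    o=get_obs(); im=camera(n); cv2.imwrite('pics/'+f,im[:,:,::-1]); return o,im
def ray(n,uv,z,T=None):
    c=calibration(n); K=np.array(c['intrinsics']); T=np.array(c['T']) if T is None else T
    d=T[:3,:3]@np.linalg.solve(K,[uv[0],uv[1],1]); o=T[:3,3]; return o+d*(z-o[2])/d[2]
def proj(n,P,T=None):
    c=calibration(n); K=np.array(c['intrinsics']); T=np.array(c['T']) if T is None else T
    p=(np.asarray(P)-T[:3,3])@T[:3,:3]; p=p@K.T; return p[...,:2]/p[...,2:]
E
python3 - <<'E'
from h import *
snap('top','top0.png');snap('scene','scene0.png')
print(get_obs(),tip_reach if not callable(tip_reach) else tip_reach())
for n in('top','scene','wrist'):print(n,calibration(n))
E
```

```text
{'time': 0.1, 'q': array([ 7.68938074e+01,  5.00791791e+00,  1.00389343e+01,  9.51000947e+01,
       -7.86192343e-04,  9.00001264e+01]), 'qd': array([-0.01806673, -0.01314767,  0.10019291,  0.06243273, -0.08846663,
        0.07606039]), 'joint_efforts': array([ 1.09509499e-03, -5.21559548e+01,  4.65653551e+01,  1.61364576e-02,
        6.49944423e-05, -5.39489520e-06]), 'ee_pos': array([0.12467669, 0.53548775, 0.24765372]), 'tcp_rot': array([-1.79930922e+02,  7.86344149e-04,  1.66893682e+02]), 'wrist_force': array([-0.06806547,  0.00857459, -0.1204332 ]), 'torque': array([0.01428823, 0.04093767, 0.06770815]), 'opening': 0.08500099889358473} 0.017
top {'intrinsics': array([[468.46581709,   0.        , 256.84290056],
       [  0.        , 468.46581709, 190.09142553],
       [  0.        ,   0.        ,   1.        ]]), 'T': array([[ 1.81018668e-02, -9.77958451e-01,  2.08013437e-01,
         1.77940434e-01],
       [-9.99836148e-01, -1.77045251e-02,  3.77192378e-03,
        -3.31964578e-02],
       [-6.00561483e-06, -2.08047633e-01, -9.78118695e-01,
         1.66455621e+00],
       [ 0.0
[... 328 characters left out ...]
88951465, -0.26156886,  0.37462705, -0.67570356],
       [-0.00704749, -0.81196827, -0.58365903,  1.0727629 ],
       [ 0.        ,  0.        ,  0.        ,  1.        ]])}
wrist {'intrinsics': array([[266.88092075,   0.        , 257.14495609],
       [  0.        , 266.88092075, 189.52544079],
       [  0.        ,   0.        ,   1.        ]]), 'mount': array([[-6.08267082e-04, -9.53354605e-01, -3.01851995e-01,
         7.70403815e-02],
       [ 9.99999808e-01, -5.43584865e-04, -2.98284696e-04,
        -6.38876620e-04],
       [ 1.20288912e-04, -3.01852119e-01,  9.53354752e-01,
        -1.26344987e-01],
       [ 0.00000000e+00,  0.00000000e+00,  0.00000000e+00,
         1.00000000e+00]])}
```

View pics/top0.png

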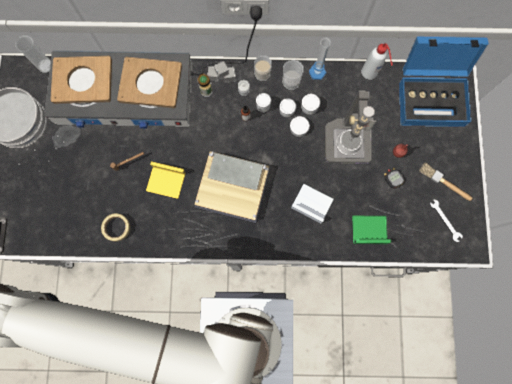

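View pics/scene0.png

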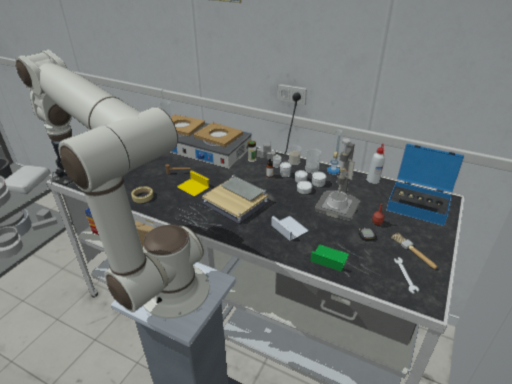

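Top: the board is at about (233,186), with the slate on its upper side. The aluminium flashing is at (313,203), with its upright apparently along the lower left edge. I'll zoom in on both.

Run:
```python
import cv2
a=cv2.imread('pics/top0.png')
cv2.imwrite('pics/top0b.png',cv2.resize(a[130:240,185:345],None,fx=5,fy=5,interpolation=cv2.INTER_CUBIC))
a=cv2.imread('pics/scene0.png')
cv2.imwrite('pics/scene0b.png',cv2.resize(a[160:260,190:320],None,fx=6,fy=6,interpolation=cv2.INTER_CUBIC))
```

```text
(no output)
```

View pics/top0b.png

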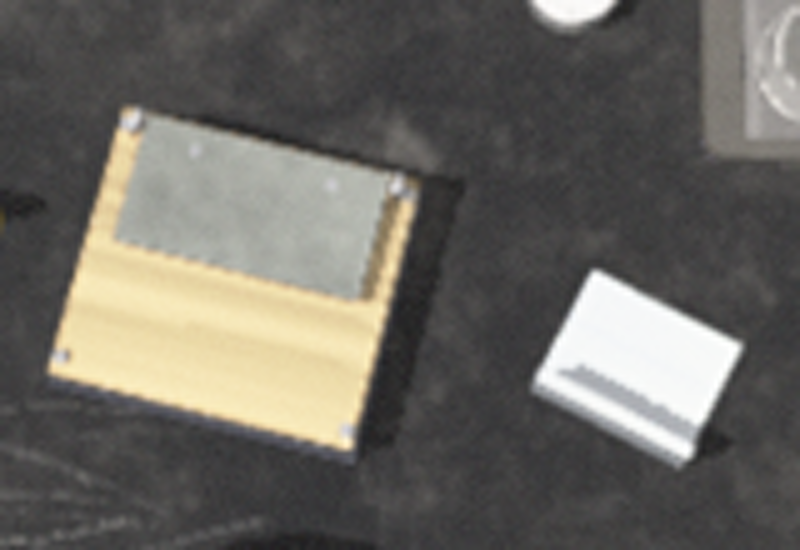

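View pics/scene0b.png

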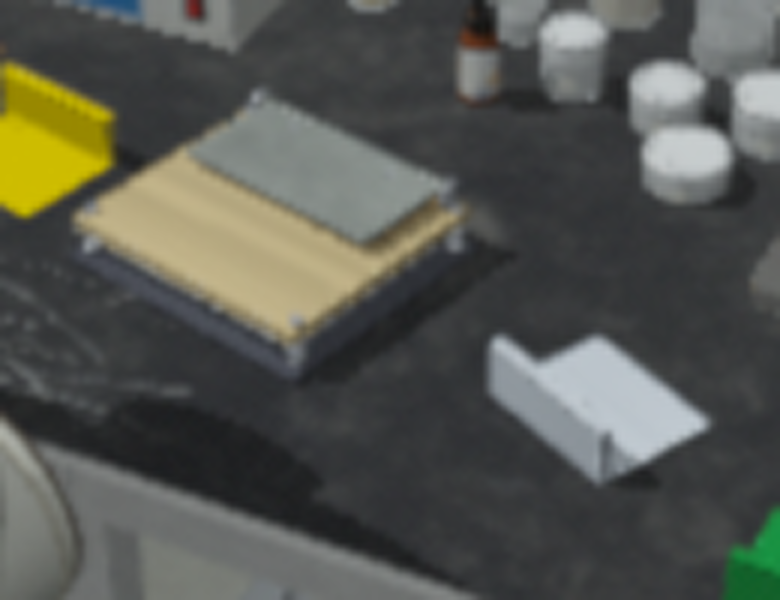

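```bash
cat > fit.py <<'E'
from h import *
from scipy.optimize import least_squares
def fit(n,pts,uv,T=None,x0=(0.5,0,-0.2)):
    pts=np.array(pts,float);uv=np.array(uv,float)
    def w(p): 
        c,s=np.cos(p[2]),np.sin(p[2]); return np.c_[p[0]+c*pts[:,0]-s*pts[:,1],p[1]+s*pts[:,0]+c*pts[:,1],pts[:,2]]
    r=least_squares(lambda p:(proj(n,w(p),T)-uv).ravel(),x0,x_scale=[.1,.1,.1],loss='soft_l1')
    print(n,'pose',r.x.round(4),'yaw',np.degrees(r.x[2]).round(2)); print((proj(n,w(r.x),T)-uv).round(1).tolist()); return r.x
E
python3 - <<'E'
from fit import *
f=lambda p:(np.array(p)+.5)/5-.5+[185,130]
b=fit('top',[[.1,.11,.042],[.1,-.11,.042],[-.1,-.11,.042],[-.1,.11,.042],[0,.09,.058],[0,-.09,.058]],f([(122,108),(420,182),(355,450),(50,375),(117,240),(362,300)]))
g=fit('top',[[.095,.06,.003],[.095,-.06,.003],[-.005,.06,0],[-.005,-.06,0]],f([(597,268),(744,346),(531,392),(684,467)]))
f=lambda p:(np.array(p)+.5)/6-.5+[190,160]
fit('scene',[[.1,.11,.042],[.1,-.11,.042],[-.1,-.11,.042],[-.1,.11,.042],[0,-.09,.058],[0,.09,.058]],f([(257,93),(468,212),(293,342),(75,215),(370,245),(190,152)]))
fit('scene',[[.095,.06,.003],[.095,-.06,.003],[-.005,-.06,0],[-.005,.06,.045],[-.005,-.06,.045]],f([(600,335),(712,424),(600,484),(490,340),(603,435)]))
E
```

```text
top pose [ 0.5404  0.061  -0.2239] yaw -12.83
[[0.6, 0.2], [0.3, -0.4], [-0.1, -0.3], [0.2, -0.1], [-0.8, 0.3], [-0.2, 0.3]]
top pose [ 0.4468 -0.2078 -0.4668] yaw -26.75
[[-0.2, 0.4], [0.1, -0.1], [0.5, -0.3], [-0.2, 0.1]]
scene pose [ 0.5401  0.0593 -0.2387] yaw -13.68
[[0.4, 2.2], [0.9, -0.3], [-0.1, -0.8], [0.1, 0.5], [-0.8, -0.3], [-0.3, 0.1]]
scene pose [ 0.4489 -0.207  -0.4757] yaw -27.26
[[-0.0, 0.1], [-0.1, -0.1], [-0.1, 0.1], [0.2, 0.2], [-0.1, -0.2]]
```

Both views agree to about 2 mm and 0.8°. The board is at (0.540, 0.060) with yaw −13.2°, and the flashing is at (0.448, −0.207) with yaw −27°. The tool's y axis currently points at 76.9°, so it needs a turn of about −104°.

Call:
apply_moves --pt "18 -41.2 -5.5 0 0 -5.77 0" --pt "18 -41.2 -5.5 0 0 -5.77 0" --pt "18 -41.2 -5.5 0 0 -5.77 0" --pt "18 -41.2 -5.5 0 0 -5.77 0" --pt "18 -41.2 -5.5 0 0 -5.77 0" --pt "18 -41.2 -5.5 0 0 -5.77 0" --pt "18 -41.2 -5.5 0 0 -5.77 0" --pt "18 -41.2 -5.5 0 0 -5.77 0" --pt "18 -41.2 -5.5 0 0 -5.77 0" --pt "18 -41.2 -5.5 0 0 -5.77 0" --pt "18 -41.2 -5.5 0 0 -5.77 0" --pt "18 -41.2 -5.5 0 0 -5.77 0" --pt "18 -41.2 -5.5 0 0 -5.77 0" --pt "18 -41.2 -5.5 0 0 -5.77 0" --pt "18 -41.2 -5.5 0 0 -5.77 0" --pt "18 -41.2 -5.5 0 0 -5.77 0" --pt "18 -41.2 -5.5 0 0 -5.77 0" --pt "18 -41.2 -5.5 0 0 -5.77 0" --pt "0 0 0 0 0 0 0" --pt "0 0 0 0 0 0 0"

```text
time: 2.6
ee_pos: [0.4483, -0.2056, 0.1489]
tcp_rot: [-179.9, -0.0, 63.1]
wrist_force: [-0.9, -0.3, 0.5]
opening: 0.0853
```

```bash
cat >> h.py <<'E'
from scipy.spatial.transform import Rotation as Ro
def wT(o):
    T=np.eye(4);T[:3,:3]=Ro.from_euler('xyz',o['tcp_rot'],degrees=True).as_matrix();T[:3,3]=o['ee_pos'];return T@np.array(calibration('wrist')['mount'])
E
python3 - <<'E'
from h import *
o,im=snap('wrist','w1.png');print(o['ee_pos'],o['tcp_rot'],o['q'])
np.save('w1.npy',wT(o))
E
```

```text
[ 0.44833047 -0.20562159  0.14893711] [-1.79928447e+02 -7.22171291e-03  6.30543332e+01] [-2.46434918e+01 -3.54745442e+00 -9.51781370e+00  8.41008461e+01
  1.00901516e-02  9.23021642e+01]
```

View pics/w1.png

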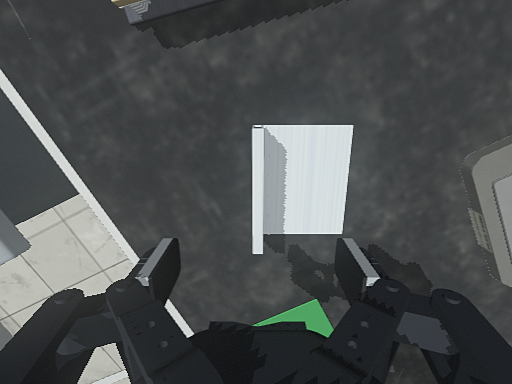

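The wrist view shows the upright's top face between columns 252 and 264 and rows 125 to 253. The leg's front corners are at (353,125) and (343,234).

Run:
```python
from fit import *
T=np.load('w1.npy')
fit('wrist',[[-.005,.06,.045],[.005,.06,.045],[-.005,-.06,.045],[.005,-.06,.045],[.095,.06,.003],[.095,-.06,.003]],[(252.3,125.5),(263.5,126),(252,253.5),(263.5,253.5),(353,125),(343,234)],T)
fit('wrist',[[-.005,.06,.045],[.005,.06,.045],[-.005,-.06,.045],[.005,-.06,.045]],[(252.3,125.5),(263.5,126),(252,253.5),(263.5,253.5)],T)
```

```text
wrist pose [ 0.4484 -0.2071 -0.4733] yaw -27.12
[[-0.2, 1.7], [0.5, 1.3], [0.5, -0.6], [-0.8, -0.6], [0.6, -0.8], [-1.2, -0.6]]
wrist pose [ 0.4487 -0.2065 -0.4714] yaw -27.01
[[-0.3, 1.0], [0.3, 0.5], [0.6, -1.2], [-0.6, -1.2]]
```

Call:
apply_moves --pt "0 -1.4 -25 0 0 0 0" --pt "0 0 -30 0 0 0 0" --pt "0 0 -30 0 0 0 0" --pt "0 0 -22 0 0 0 0" --pt "0 0 -12 0 0 0 0" --pt "0 0 -4 0 0 0 0" --pt "0 0 0 0 0 0 0" --pt "0 0 0 0 0 0 0.5" --pt "0 0 0 0 0 0 0.8" --pt "0 0 0 0 0 0 1" --pt "0 0 0 0 0 0 1" --pt "0 0 0 0 0 0 1" --pt "0 0 0 0 0 0 1" --pt "0 0 0 0 0 0 1" --pt "0 0 0 0 0 0 1" --grip_force 60

```text
time: 4.53
ee_pos: [0.4488, -0.2074, 0.0265]
tcp_rot: [180.0, 0.0, 63.0]
wrist_force: [0.6, 0.6, 3.8]
opening: 0.0091
```

Run:
```python
from h import *
o,im=snap('wrist','w2.png');print(o)
```

```text
{'time': 4.525, 'q': array([-2.47990174e+01, -8.42107989e-01, -2.05873663e+01,  7.02380230e+01,
       -8.32061215e-04,  9.21714925e+01]), 'qd': array([-0.01481297, -0.01579132,  0.04687974,  0.02290179,  0.07382157,
       -0.02918801]), 'joint_efforts': array([ 1.45596592e-01, -4.26898670e+01,  4.37576580e+01, -1.79992989e-01,
        7.15489872e-02, -2.65052215e-03]), 'ee_pos': array([ 0.44884223, -0.20738917,  0.02646132]), 'tcp_rot': array([1.79983262e+02, 1.97982949e-04, 6.30294899e+01]), 'wrist_force': array([0.58752583, 0.5960392 , 3.79895267]), 'torque': array([-0.03761093,  0.11035895, -0.06511705]), 'opening': 0.009070521788231289}
```

View pics/w2.png

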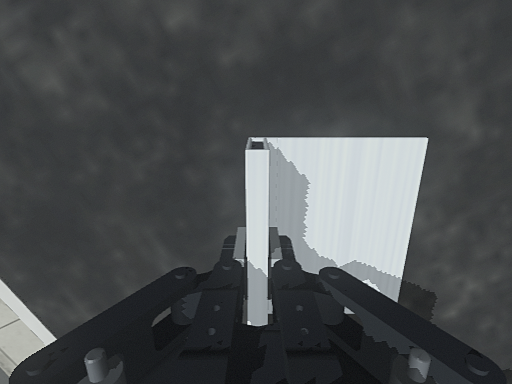

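Gripped: the opening is 9 mm and the upright sits between the pads. Next I lift it and carry it to behind the slate, above the board.

Call:
apply_moves --pt "0 0 8 0 0 0 1" --pt "0 0 20 0 0 0 1" --pt "0 0 25 0 0 0 1" --pt "0 0 25 0 0 0 1" --pt "0 0 22 0 0 0 1" --pt "-1.3 15 0 0 0 0.7 1" --pt "-2.6 30 0 0 0 1.4 1" --pt "-2.6 30 0 0 0 1.4 1" --pt "-2.6 30 0 0 0 1.4 1" --pt "-2.6 30 0 0 0 1.4 1" --pt "-2.6 30 0 0 0 1.4 1" --pt "-2.6 30 0 0 0 1.4 1" --pt "-2.6 30 0 0 0 1.4 1" --pt "-2.6 30 0 0 0 1.4 1" --pt "-2.6 30 0 0 0 1.4 1" --pt "-1.3 10 0 0 0 0.5 1" --pt "0 0 0 0 0 0 1" --pt "0 0 0 0 0 0 1"

```text
time: 6.82
ee_pos: [0.4226, 0.0871, 0.126]
tcp_rot: [-180.0, 0.0, 76.8]
wrist_force: [-0.1, -0.3, -0.7]
opening: 0.009
```

Run:
```python
from h import *
o,im=snap('wrist','w3.png');print(o['ee_pos'],o['tcp_rot'],o['wrist_force'],o['torque'],o['opening'])
np.save('w3.npy',wT(o))
cv2.imwrite('pics/w3b.png',cv2.resize(im[:,:,::-1],(800,600),interpolation=cv2.INTER_CUBIC))
snap('top','top3.png');a=cv2.imread('pics/top3.png');cv2.imwrite('pics/top3b.png',cv2.resize(a[130:240,165:325],None,fx=5,fy=5,interpolation=cv2.INTER_CUBIC))
```

```text
[0.42260252 0.08712962 0.12603225] [-1.79982408e+02  2.02840496e-02  7.67965466e+01] [-0.10940501 -0.26245715 -0.65495504] [-0.04032155  0.01640681  0.01160125] 0.008958032389564314
```

View pics/w3b.png

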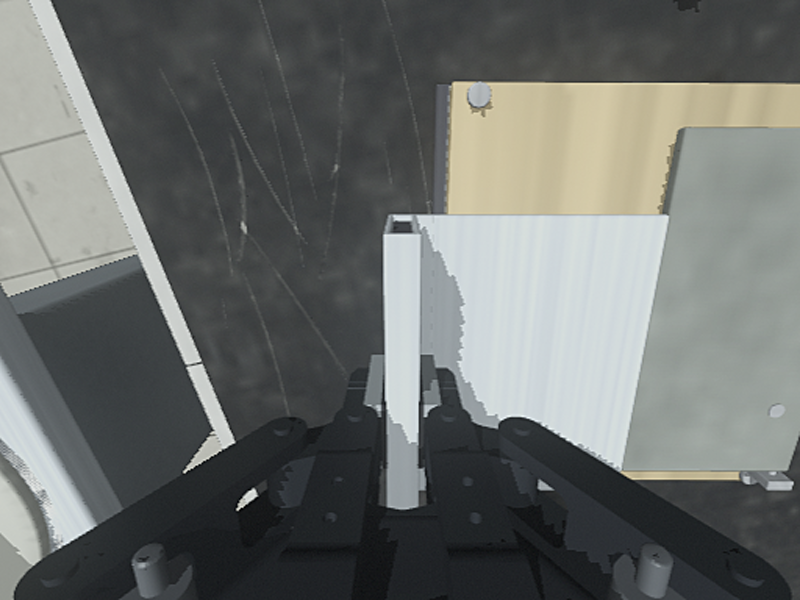

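View pics/top3b.png

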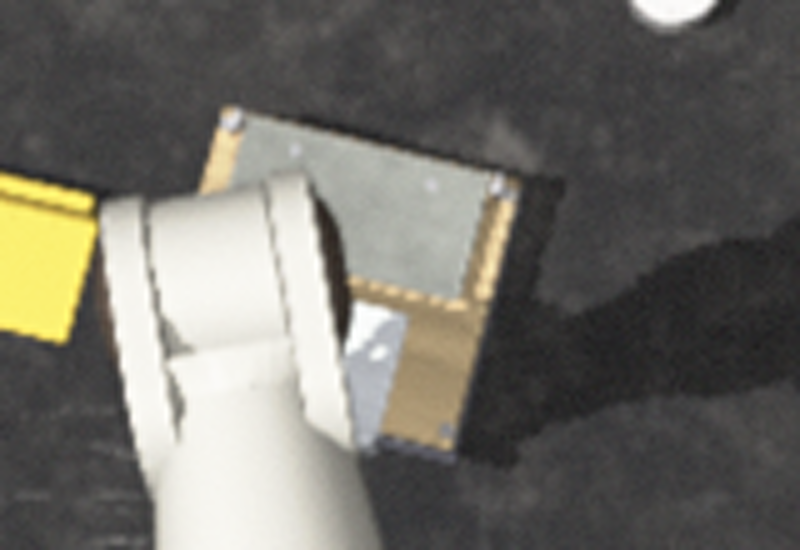

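The wrist view (800 px wide) shows the leg's front edge from (667,215) to (622,470), still short of the slate. The slate's +y free corner is at (681,127), a bolt at (479,95) and the board corner at (452,83). All their edges look parallel.

Run:
```python
from fit import *
T=np.load('w3.npy'); f=lambda p:(np.array(p)+.5)*.64-.5
b=fit('wrist',[[-.1,.11,.042],[-.088,.104,.046],[0,.09,.058]],f([(452,83),(479,94),(682,127)]),T,(.54,.06,-.23))
h=.0995
g=fit('wrist',[[.095,.06,h+.003],[.095,-.06,h+.003],[-.005,.06,h+.045],[.005,.06,h+.045]],f([(667,215),(622,470),(384,234),(420,234)]),T,(.42,.087,-.23))
for bb in (b,np.array([.5403,.0602,-.231])):
  c,s=np.cos(bb[2]),np.sin(bb[2]); n=g[:2]+.095*np.array([np.cos(g[2]),np.sin(g[2])])-bb[:2]
  print('nose in board',c*n[0]+s*n[1],-s*n[0]+c*n[1],np.degrees(g[2]-bb[2]))
```

```text
wrist pose [ 0.5416  0.061  -0.2367] yaw -13.56
[[-0.5, -0.8], [-0.4, 0.6], [1.4, 0.2]]
wrist pose [ 0.4232  0.0862 -0.2154] yaw -12.34
[[1.8, -2.5], [-0.4, 11.1], [-1.2, 0.4], [0.4, -0.0]]
nose in board -0.02603988467479333 -0.001235035529354181 1.2214033050917494
nose in board -0.02497520532910952 -4.290239487176814e-05 0.8944316823688397
```

Run:
```python
import cv2
a=cv2.imread('pics/w3.png')
cv2.imwrite('pics/w3c.png',cv2.resize(a[230:330,310:510],None,fx=4,fy=4,interpolation=cv2.INTER_CUBIC))
```

```text
(no output)
```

View pics/w3c.png

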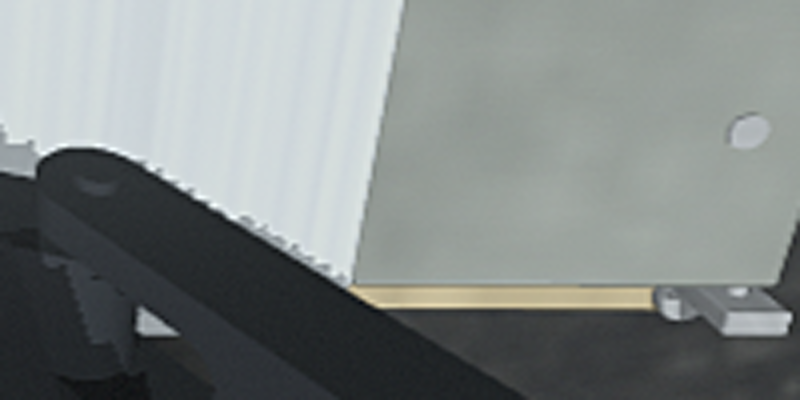

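Run:
```python
from h import *
from scipy.optimize import least_squares
T=np.load('w3.npy'); f=lambda p:(np.array(p)+.5)*.64-.5
h=.0995
P=np.array([[.095,.06,.003],[.095,-.06,.003],[-.005,.06,.045],[.005,.06,.045],[.03,-.06,.003]])
A=f((667,215));B=f((622,469)); nrm=np.array([B[1]-A[1],A[0]-B[0]]);nrm/=np.linalg.norm(nrm)
U=f((384,234));V=f((420,234))
def res(p):
    W=P@Ro.from_euler('zyx',[p[2],p[3],p[4]]).as_matrix().T+[p[0],p[1],h]; q=proj('wrist',W,T)
    return np.r_[q[0]-A,nrm@(q[1]-A),q[2]-U,q[3]-V,q[4][1]-314, 30*p[4]]
r=least_squares(res,[.42,.087,-.23,0,0]);print(r.x.round(4),np.degrees(r.x[2:]),r.fun.round(2))
for bb in ([.5416,.061,-.2367],[.5403,.0602,-.231]):
  n=(Ro.from_euler('zyx',r.x[2:]).apply([.095,0,0])+[r.x[0],r.x[1],0])[:2]-bb[:2]
  c,s=np.cos(bb[2]),np.sin(bb[2]); print(c*n[0]+s*n[1],-s*n[0]+c*n[1],np.degrees(r.x[2]-bb[2]))
```

```text
[ 0.4224  0.0859 -0.2255  0.0071 -0.0077] [-12.92216712   0.4067896   -0.43892114] [ 0.08 -0.17 -0.14 -0.76  0.1   0.79 -0.06  0.26 -0.23]
-0.02669825185876615 -0.0026786478261742923 0.6397438925649442
-0.025630777907501186 -0.0014500383570545082 0.313157949340376
```

Nothing is tilted: the −y corner was just hidden behind the finger linkage. The nose is at board x ≈ −26 mm, y ≈ −2 mm and within 0.6° of square. Now I go down to just above the board.

Call:
apply_moves --pt "0 1.5 -12 0 0 -0.4 1" --pt "0 0 -18 0 0 0 1" --pt "0 0 -14 0 0 0 1" --pt "0 0 -7 0 0 0 1" --pt "0 0 -2 0 0 0 1" --pt "0 0 0 0 0 0 1" --pt "0 0 0 0 0 0 1" --pt "0 0 0 0 0 0 1"

```text
time: 7.92
ee_pos: [0.423, 0.0892, 0.0736]
tcp_rot: [180.0, -0.0, 76.4]
wrist_force: [0.4, 1.0, -1.4]
opening: 0.0096
```

Call:
apply_moves --pt "0 0 -1 0 0 0 1" --pt "0 0 -1 0 0 0 1" --pt "0 0 0 0 0 0 1"

```text
time: 8.3
ee_pos: [0.4227, 0.0891, 0.0712]
tcp_rot: [-180.0, 0.0, 76.4]
wrist_force: [0.7, 0.3, -1.3]
opening: 0.0093
```

Call:
apply_moves --pt "0 0 -1 0 0 0 1" --pt "0 0 -0.5 0 0 0 1" --pt "0 0 0 0 0 0 1" --pt "0 0 0 0 0 0 1"

```text
time: 8.8
ee_pos: [0.4227, 0.0891, 0.0698]
tcp_rot: [-180.0, 0.0, 76.4]
wrist_force: [-0.0, -1.2, -1.4]
opening: 0.0096
```

Call:
apply_moves --pt "0 0 -0.5 0 0 0 1" --pt "0 0 -0.5 0 0 0 1" --pt "0 0 0 0 0 0 1"

```text
time: 9.18
ee_pos: [0.4227, 0.0892, 0.0687]
tcp_rot: [-180.0, 0.0, 76.4]
wrist_force: [0.3, 0.0, -0.9]
opening: 0.009
```

Call:
apply_moves --pt "0 0 -0.5 0 0 0 1" --pt "0 0 -0.5 0 0 0 1" --pt "0 0 0 0 0 0 1"

```text
time: 9.55
ee_pos: [0.4228, 0.0892, 0.0679]
tcp_rot: [180.0, -0.0, 76.4]
wrist_force: [-0.7, 0.1, 0.8]
opening: 0.0095
```

Run:
```python
from h import *
for n in ('wrist','scene'):
  o,im=snap(n,f'{n}4.png');print(o['ee_pos'],o['wrist_force'],o['torque'])
  if n=='wrist': np.save('w4.npy',wT(o)); cv2.imwrite('pics/w4b.png',cv2.resize(im[:,:,::-1],(800,600),interpolation=cv2.INTER_CUBIC))
```

```text
[0.42275324 0.08917153 0.06789784] [-0.67301926  0.1164197   0.83151893] [-0.04628957  0.19232306  0.05170392]
[0.4227505  0.08916994 0.06788381] [-0.93860377  0.03294695  2.19880207] [0.00791983 0.18133987 0.0374849 ]
```

View pics/w4b.png

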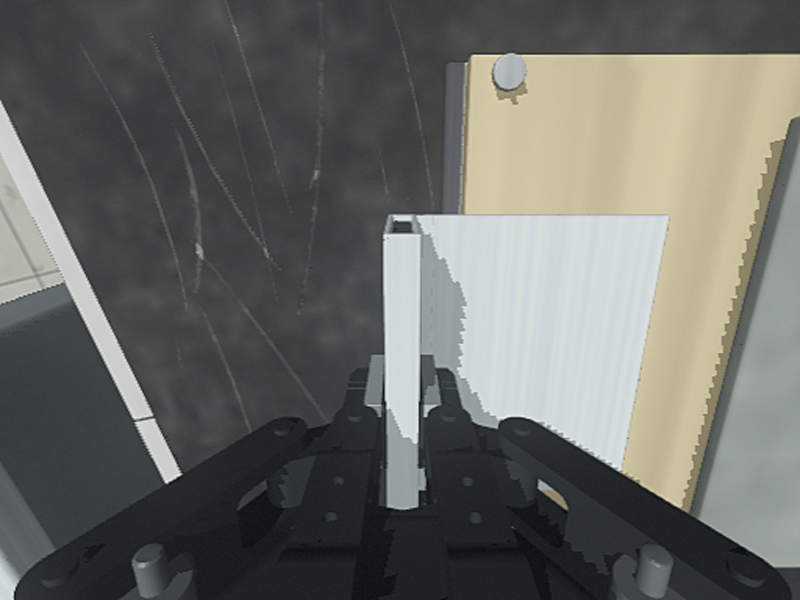

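Contact was felt at TCP z ≈ 0.068, which matches the expected 0.0685. I'll measure again from this closer view.

Run:
```python
from h import *
T=np.load('w4.npy'); f=lambda p:(np.array(p)+.5)*.64-.5
r=lambda uv,z:ray('wrist',f(uv),z,T)
pts={'nose+y':r((668.5,215),.0448),'line':r((626,457),.0448),'bolt':r((509,71),.046),'corner':r((470,55),.042),'edge':r((798,54),.042),'slate1':r((797,119),.058),'slate2':r((694,512),.058)}
for k,v in pts.items():print(k,v.round(4))
an=lambda a,b:np.degrees(np.arctan2(*(pts[b]-pts[a])[1::-1]))
print('nose line',an('line','nose+y')-90,'slate',an('slate2','slate1')-90,'board edge',an('corner','edge'))
for yaw in(-.231,-.2345):
  c,s=np.cos(yaw),np.sin(yaw);R=np.array([[c,s],[-s,c]])
  for k in pts:print(k,(R@(pts[k][:2]-pts['corner'][:2])+[-.1,.11]).round(4),end=' ')
  print()
```

```text
nose+y [0.5285 0.1247 0.0448]
line [0.5059 0.0249 0.0448]
bolt [0.4806 0.183  0.046 ]
corner [0.4701 0.1911 0.042 ]
edge [0.5734 0.1665 0.042 ]
slate1 [0.5599 0.1481 0.058 ]
slate2 [0.5251 0.0033 0.058 ]
nose line -12.76250306499918 slate -13.501718981720472 board edge -13.43613835084712
nose+y [-0.028   0.0587] line [-0.0271 -0.0437] bolt [-0.088   0.1045] corner [-0.1   0.11] edge [0.0062 0.1096] slate1 [-0.0028  0.0887] slate2 [-0.0035 -0.0602] 
nose+y [-0.0278  0.0589] line [-0.0266 -0.0434] bolt [-0.088   0.1046] corner [-0.1   0.11] edge [0.0062 0.11  ] slate1 [-0.0027  0.089 ] slate2 [-0.0029 -0.0599]
```

The nose is at board x ≈ −27.5 mm, y ≈ −1 mm and about 0.7° off in yaw. I raise it about 1.5 mm, correct the yaw, and advance 66 mm gently along the board's x axis in two parts.

Call:
apply_moves --pt "0 0 1 0 0 0 1" --pt "0 0 0.8 0 0 -0.6 1" --pt "0 0 0 0 0 0 1" --pt "2.0 -0.4 0 0 0 0 1" --pt "3.9 -0.9 0 0 0 0 1" --pt "3.9 -0.9 0 0 0 0 1" --pt "3.9 -0.9 0 0 0 0 1" --pt "3.9 -0.9 0 0 0 0 1" --pt "2.4 -0.5 0 0 0 0 1" --pt "0 0 0 0 0 0 1" --pt "0 0 0 0 0 0 1"

```text
time: 11.02
ee_pos: [0.4427, 0.0847, 0.0696]
tcp_rot: [-180.0, 0.0, 75.8]
wrist_force: [0.3, 0.3, -1.4]
opening: 0.0092
```

Run:
```python
from h import *
for n in ('wrist','scene'):
  o,im=snap(n,f'{n}5.png');print(o['ee_pos'],o['tcp_rot'],o['wrist_force'],o['torque'])
  if n=='wrist': np.save('w5.npy',wT(o)); cv2.imwrite('pics/w5b.png',cv2.resize(im[:,:,::-1],(800,600),interpolation=cv2.INTER_CUBIC))
  else: cv2.imwrite('pics/s5b.png',cv2.resize(im[150:250,180:310,::-1],None,fx=6,fy=6,interpolation=cv2.INTER_CUBIC))
```

```text
[0.44265534 0.08465202 0.0695647 ] [-1.79993211e+02  4.55616854e-03  7.58321886e+01] [ 0.34193043  0.25887818 -1.42905598] [0.04934748 0.00502882 0.02710268]
[0.4426713  0.08469267 0.06959815] [ 1.79999479e+02 -6.68517341e-04  7.58363232e+01] [-0.4706407   0.29886789 -1.98605125] [0.0465595  0.01824734 0.00734631]
```

View pics/w5b.png

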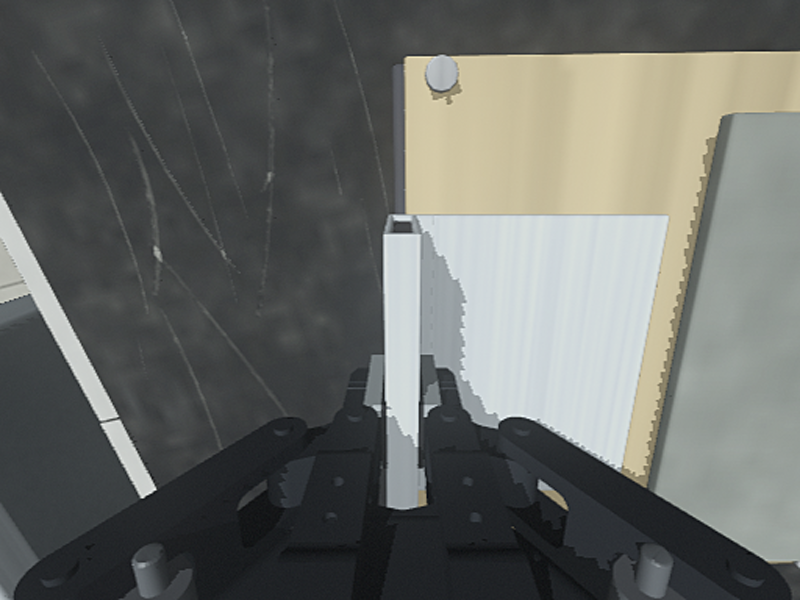

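View pics/s5b.png

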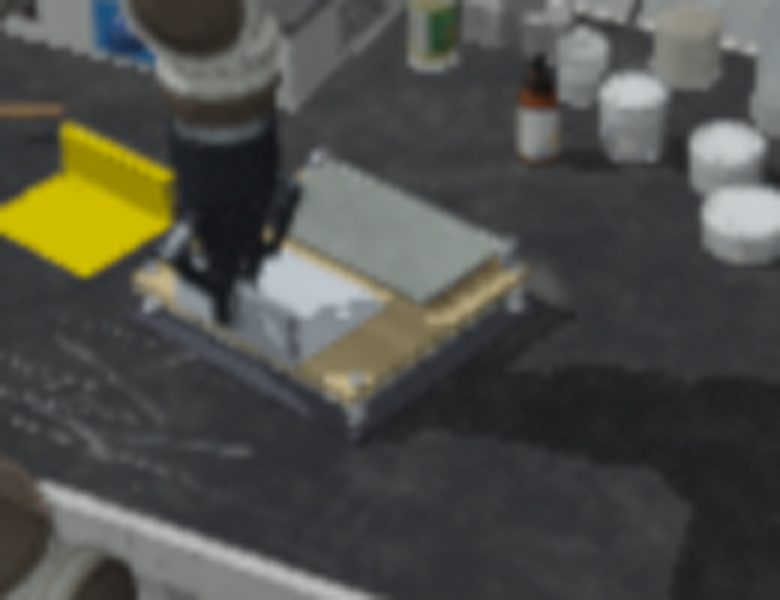

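The nose is just short of the slate edge, square, with no contact force. Next I slide it under.

Call:
apply_moves --pt "1.5 -0.3 0 0 0 0.4 1" --pt "2.4 -0.6 0 0 0 0 1" --pt "2.4 -0.6 0 0 0 0 1" --pt "2.4 -0.6 0 0 0 0 1" --pt "2.4 -0.6 0 0 0 0 1" --pt "2.4 -0.6 0 0 0 0 1" --pt "1.5 -0.3 0 0 0 0 1" --pt "0 0 0 0 0 0 1"

```text
time: 12.12
ee_pos: [0.4578, 0.0811, 0.0696]
tcp_rot: [-180.0, 0.0, 76.2]
wrist_force: [0.7, -1.0, -1.8]
opening: 0.009
```

Run:
```python
from h import *
for n in ('wrist','scene'):
  o,im=snap(n,f'{n}6.png');print(o['ee_pos'],o['tcp_rot'],o['wrist_force'],o['torque'])
  if n=='wrist': np.save('w6.npy',wT(o)); cv2.imwrite('pics/w6b.png',cv2.resize(im[:,:,::-1],(800,600),interpolation=cv2.INTER_CUBIC))
```

```text
[0.45779181 0.08105286 0.06955474] [-1.79993752e+02  1.76562305e-04  7.62277252e+01] [ 0.73102703 -1.03749474 -1.82133873] [-0.04875195  0.02125881  0.00742411]
[0.45771271 0.08104337 0.06954486] [-1.79991755e+02  3.50870912e-03  7.62282780e+01] [ 0.53634817  0.01976983 -2.2688914 ] [0.01778783 0.002488   0.02659788]
```

View pics/w6b.png

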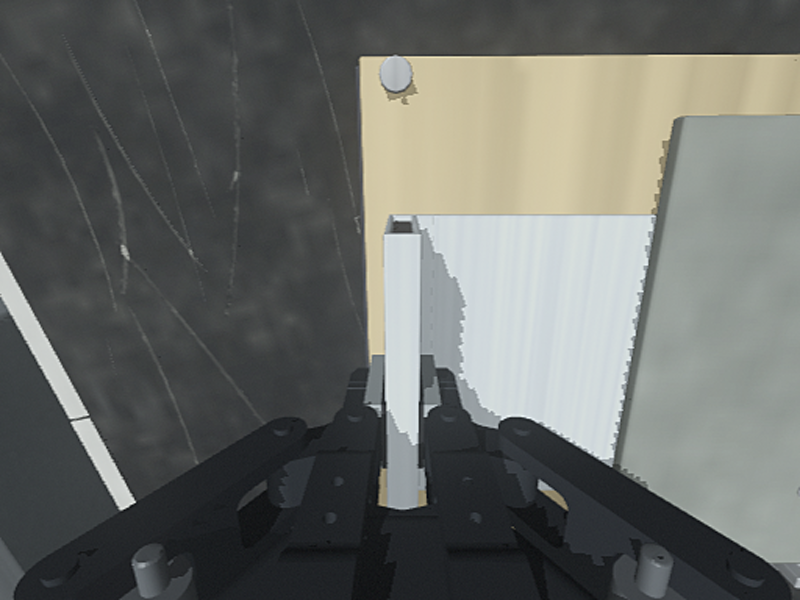

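The leg now runs under the slate edge, with forces at baseline (weight only). About 31 mm still to go.

Call:
apply_moves --pt "1.5 -0.3 0 0 0 0 1" --pt "2.9 -0.7 0 0 0 0 1" --pt "2.9 -0.7 0 0 0 0 1" --pt "2.9 -0.7 0 0 0 0 1" --pt "2.9 -0.7 0 0 0 0 1" --pt "1.5 -0.4 0 0 0 0 1" --pt "0 0 0 0 0 0 1"

```text
time: 13.1
ee_pos: [0.4724, 0.0775, 0.0695]
tcp_rot: [-180.0, 0.0, 76.2]
wrist_force: [-0.4, -0.3, -1.9]
opening: 0.009
```

Call:
apply_moves --pt "1.5 -0.3 0 0 0 0 1" --pt "2.9 -0.7 0 0 0 0 1" --pt "2.9 -0.7 0 0 0 0 1" --pt "2.9 -0.7 0 0 0 0 1" --pt "2.9 -0.7 0 0 0 0 1" --pt "2.5 -0.6 0 0 0 0 1" --pt "0 0 0 0 0 0 1" --pt "0 0 0 0 0 0 1"

```text
time: 14.1
ee_pos: [0.4879, 0.0738, 0.0695]
tcp_rot: [-180.0, 0.0, 76.2]
wrist_force: [-0.7, 0.7, -1.4]
opening: 0.0092
```

Run:
```python
from h import *
for n in ('wrist','scene'):
  o,im=snap(n,f'{n}7.png');print(o['ee_pos'],o['tcp_rot'],o['wrist_force'],o['torque'])
  if n=='wrist': np.save('w7.npy',wT(o)); cv2.imwrite('pics/w7b.png',cv2.resize(im[:,:,::-1],(800,600),interpolation=cv2.INTER_CUBIC))
```

```text
[0.48786924 0.07384862 0.06952848] [-1.79991222e+02  3.41760180e-03  7.62280449e+01] [-0.67770123  0.67814656 -1.41778463] [ 0.03245941  0.00566281 -0.03478182]
[0.487862   0.07387806 0.06956049] [-1.79994579e+02  1.67955652e-03  7.62334283e+01] [ 0.64162358  1.11893388 -1.09673871] [0.03412046 0.03856889 0.02385203]
```

View pics/w7b.png

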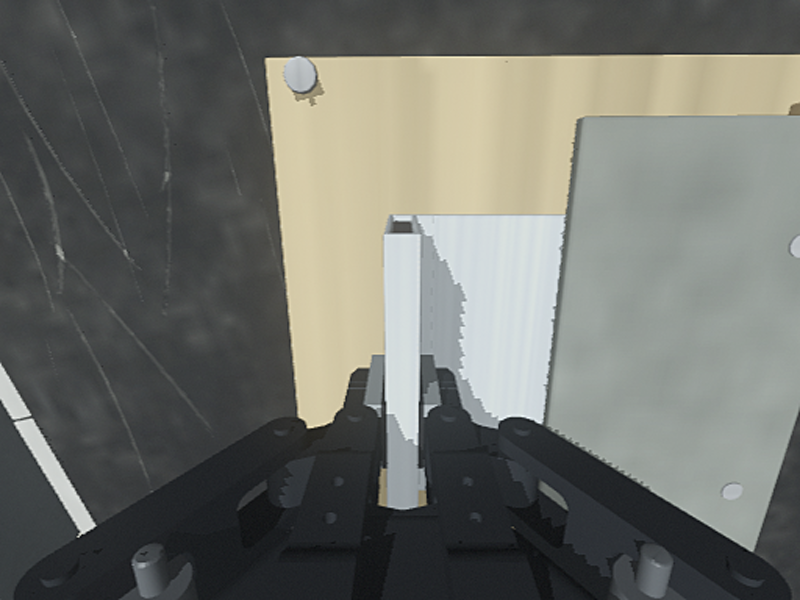

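Run:
```python
from h import *
T=np.load('w7.npy'); f=lambda p:(np.array(p)+.5)*.64-.5
r=lambda uv,z:ray('wrist',f(uv),z,T)
pts={'corner':r((265,57),.042),'bolt':r((300,73),.046),'edge':r((799,54),.042),'slate+':r((583,117),.058),'slate-':r((554,415),.058),'legy':r((540,215),.0463),'upr':r((402.5,234),.0883)}
yaw=np.arctan2(*(pts['edge']-pts['corner'])[1::-1]);print(np.degrees(yaw))
c,s=np.cos(yaw),np.sin(yaw);R=np.array([[c,s],[-s,c]])
pts['tcp']=np.array([.4879,.0738,0])
for k in pts:print(k,(R@(pts[k][:2]-pts['corner'][:2])+[-.1,.11]).round(4))
```

```text
-13.513468618767286
corner [-0.1   0.11]
bolt [-0.088   0.1045]
edge [0.0747 0.11  ]
slate+ [0.     0.0897]
slate- [ 0.0021 -0.0151]
legy [-0.0065  0.0589]
upr [-0.0553  0.0591]
tcp [-0.0557 -0.0003]
```

The nose is at board x ≈ +39.5 mm, y ≈ −1 mm, and square within 0.3°. Now I press down in small steps.

Call:
apply_moves --pt "0 0 -0.6 0 0 0 1" --pt "0 0 -0.6 0 0 0 1" --pt "0 0 -0.6 0 0 0 1" --pt "0 0 -0.6 0 0 0 1" --pt "0 0 -0.6 0 0 0 1" --pt "0 0 0 0 0 0 1" --pt "0 0 0 0 0 0 1"

```text
time: 15.08
ee_pos: [0.4879, 0.0739, 0.0666]
tcp_rot: [-180.0, -0.0, 76.2]
wrist_force: [-2.3, -1.0, 2.1]
opening: 0.0094
```

Call:
apply_moves --pt "0 0 -0.6 0 0 0 1" --pt "0 0 -0.6 0 0 0 1" --pt "0 0 -0.6 0 0 0 1" --pt "0 0 -0.6 0 0 0 1" --pt "0 0 -0.6 0 0 0 1" --pt "0 0 0 0 0 0 1" --pt "0 0 0 0 0 0 1"

```text
time: 15.95
ee_pos: [0.4879, 0.0739, 0.0636]
tcp_rot: [-180.0, -0.0, 76.2]
wrist_force: [-3.6, 0.3, 4.9]
opening: 0.0093
```

Force and geometry both give about 4.7 mm of sink. I go 1.2 mm further and then look.

Call:
apply_moves --pt "0 0 -0.6 0 0 0 1" --pt "0 0 -0.6 0 0 0 1" --pt "0 0 0 0 0 0 1" --pt "0 0 0 0 0 0 1" --pt "0 0 0 0 0 0 1" --pt "0 0 0 0 0 0 1"

```text
time: 16.7
ee_pos: [0.4879, 0.0739, 0.0626]
tcp_rot: [180.0, -0.0, 76.2]
wrist_force: [-4.1, 0.1, 6.4]
opening: 0.0092
```

Run:
```python
from h import *
for n in ('wrist','scene'):
  o,im=snap(n,f'{n}8.png');print(o['ee_pos'],o['tcp_rot'],o['wrist_force'],o['torque'],o['opening'])
  if n=='wrist': np.save('w8.npy',wT(o)); cv2.imwrite('pics/w8b.png',cv2.resize(im[:,:,::-1],(800,600),interpolation=cv2.INTER_CUBIC))
  else: cv2.imwrite('pics/s8b.png',cv2.resize(im[150:250,180:310,::-1],None,fx=6,fy=6,interpolation=cv2.INTER_CUBIC))
```

```text
[0.48793621 0.07386708 0.06260067] [ 1.79993698e+02 -3.20842798e-03  7.62288906e+01] [-4.12737196  0.11992887  6.44412566] [0.02623304 0.76892522 0.01323402] 0.009232134246523447
[0.48792628 0.07388447 0.06257769] [ 1.79997388e+02 -4.72100680e-03  7.62327062e+01] [-4.59797298  0.83982247  6.42198486] [0.0439398  0.75315577 0.02510227] 0.009347093996937162
```

View pics/w8b.png

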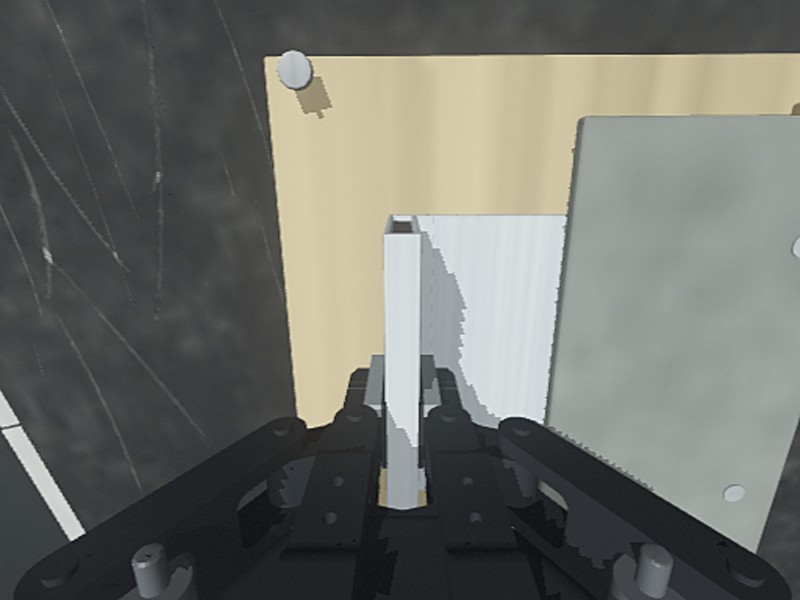

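View pics/s8b.png

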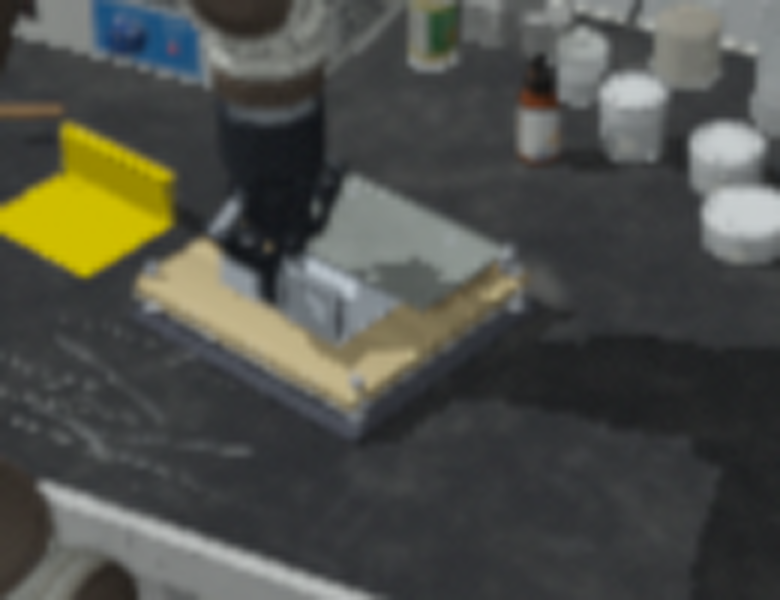

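The flashing sits level and unmoved in the gripper. The board is down about 6 mm: 5.7 mm by geometry, and about 6.4 mm from the 7.8 N net force. The slate is still on its packers, so I'm handing in.

Run:
```python
from h import *
print(job_done());o=get_obs();print(o['time'],o['ee_pos'],o['wrist_force'],o['opening'])
```

```text
the job is handed in; nothing more can be done
None
the job is handed in; nothing more can be done
```

I gripped the aluminium flashing by its upright at 60 N and slid its leg about 40 mm under the slate. I then pressed the board down about 6 mm and handed the job in at 16.8 s, still gripped and pressed. No verdict was reported.

| Last check | Result |
|---|---|
| Nose under the slate (wrist camera, just before pressing) | about 39.5 mm in |
| Off centre | about 1 mm |
| Squareness | within about 1°; the separate estimates differed by up to about 1° |
| Board sink | about 5.7 mm from the tool height, about 6.4 mm from the 7.8 N net press |
| Slate | looked seated on its packers; no force above noise during the slide |
| Grip | opening steady at 9.2 mm on the upright |

- **Sideways force:** about 4–4.5 N remained at the wrist while pressing. I put it down to friction on the board and left it, because the flashing did not shift in the gripper view.
- **Flatness:** I judged this only from the pictures and the wrist moment. The pitch was about 0.4° before pressing, and I did not measure it again afterwards.
- **Bystanders:** the stopwatch, mallet and tape roll were well away from the arm's path. I did not measure their positions again at the end.

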